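# Shut the jug's winged tap and take off its screw cap for refilling

## Task

Get the blue jug ready for refilling: first turn the red winged key of its tap clockwise until it is shut fully home, then unscrew the white cap on top, lift it clear of the neck and set it down right way up in the middle of the blue side plate. The jug's plastic is thin, so do not let the gripper push against its body, do not wrench the cap off its thread, and leave the other kitchen things as they stand.

Things in the scene. Friction and masses are not known exactly. Their poses are not given: they have to be found in the camera images.
- jug: Blue plastic drinks jug on a low steel stand, fixed. Origin: centre of the stand's foot, on the drainboard; z up; tap on its -x side, loop handle on its +x side (to 124 mm from the axis, 90 to 213 mm up). Stand 146 mm square, 55 mm high; body round, 144 mm across, straight to 215 mm, then a shoulder sloping in to 245 mm height at 40 mm radius and flat from there to the neck.
- tap_grip (a point): On the axis of the tap's red winged key (jug frame: x -113, y 0, z 131 mm; turning does not move it). Its z axis points out along the spindle, leaning 38 degrees from vertical, away from the jug. Its x axis runs along the blade: 64 mm tip to tip, 9 mm thick (along y), from 14 mm below to 10 mm above the point; below is a 22 mm hub. Jug's wall: 8 mm from the sweeping tips, 50 mm from this point.
- tap_key (a joint): Angle of the winged key, rad: 0 = shut fully home on a firm stop (wings in the jug's upright middle plane), 3.0 = fully open. Falls as the key turns clockwise, looking at it from outside along the spindle. Starts 1.9 to 2.6: takes more than one grasp. Stiff, 0.07 N m, stays where left; forced past the stop it slips in the fingers and springs back. Near the wall open the fingers only a little.
- jug_neck (a point): Centre of the neck's top rim, 271 mm above the jug's origin on its axis. Neck 36 mm across with a coarse right-hand two-start thread out to 48 mm. Screwed on, the cap's origin lies 18 mm below this point, its top 14 mm above.
- jug_cap: White screw cap, 60 mm across, 32 mm high, 50 to 85 g, red vent button (5 mm proud, leave it) on top. Origin: centre of its lower edge, z up; edge 8 mm over the shoulder. Unscrews anticlockwise from above, needs no raising; loose, 2 mm play. Comes free after 1.6 to 2.3 rad, as it starts more or less tight; 0.5 rad on is a stop. Until then it lifts only a few mm: feel with a light tug.
- side_plate: Blue ceramic side plate, 180 mm across, 20 mm high, loose, on the drainboard. Origin: centre of its underside; flat inner floor about 110 mm across, 5 mm above the origin.
- crockery: Upturned steel bowl (224 mm across, 85 mm high) with three melamine plates (200 mm) leaning on its -x side, up to 155 mm high. Origin: centre under the bowl. Leave alone.
- pan: Aluminium frying pan 240 mm across, 45 mm high, black handle along its -x to 310 mm from the origin. Origin: centre of its underside. Leave alone.
- rolling_pin: Wooden rolling pin lying along its y axis, 52 mm thick, 420 mm long. Origin: under its middle. Leave alone.
- mug: White mug 76 mm across, 88 mm high, handle at its +y. Origin: centre of its underside. Leave alone.
- tumbler: Orange tumbler, 70 mm across the rim, 95 mm high. Origin: centre of its underside. Leave alone.
- spoon: Wooden spoon 240 mm long lying along its x axis. Leave alone.
Things that resemble listed ones, but are neither listed nor needed, are in the scene too. What is shaped like the jug_cap but purple is not meant.

How it is judged:
On the way, in this order (a step that is already met when the one before it is completed fails the run):
1. the tap is shut fully home while the cap is still on the neck (value of joint tap_key below 0.08 rad and z of jug_cap in the frame of jug below 0.262 m), for 0.2 s.
2. the cap is lifted clear of the neck (z of jug_cap in the frame of jug above 0.28 m), for 0.05 s.
At the end, for the whole second after the job is handed in: The tap key is within 0.08 rad of its shut stop; the cap rests right way up (within 7 degrees) on the side plate's flat floor, its middle within 30 mm of the plate's middle, still and released (value of joint tap_key below 0.08 rad and horizontal distance between jug_cap and side_plate below 0.03 m and z of jug_cap in the frame of side_plate between 0.002 and 0.01 m and angle between jug_cap's own z axis and vertical below 0.12 rad and angle between side_plate's own z axis and vertical below 0.1 rad and linear speed of jug_cap below 0.02 m/s); the robot touches nothing.
It fails at once if the gripper or arm pushes against the jug's body with more than 12 N (contact force between any of the fingers, the arm and jug above 12 N).
It fails at once if the cap is wrenched against its thread with more than 80 N (contact force between jug_cap and jug above 80 N).
It fails at once if the cap is let go in the air, more than 40 mm above the side plate's floor (z of jug_cap in the frame of side_plate above 0.045 m and horizontal distance between jug_cap and jug above 0.06 m and contact force between the fingers and jug_cap below 0.02 N).
It fails at once if the plates or the bowl are struck (contact force between any of the fingers, the arm and crockery above 5 N).
It fails at once if another kitchen thing is shifted by more than 30 mm (distance of any of pan, rolling_pin, mug, tumbler, spoon from where it was at the start of the episode above 0.03 m).
It also fails if it takes over 72 s, if anything falls off the work surface, if the arm or the gripper's body presses on something with over 40 N, if the wrist force passes 120 N, or if a joint passes its speed limit or range.

## Robot

A 6-joint arm with a two-finger parallel gripper is mounted at the origin on the work surface. World frame = base frame: x ahead of the robot, y to its left, z up, the work surface at z = 0. Lengths are in m, angles in rad, forces in N, time in s.
With the tool pointing down it reaches from about 0.35 to 0.85 m from the base axis. Payload 8.1 kg.
Tool frame: the origin (TCP) lies at the very end of the fingers, on their centre line; the grasp point (between the pads) lies 19 mm behind it; z points along the fingers, y is the direction in which the jaws open and shut (so a half turn about z gives the same grasp; the last joint's range is limited). The gripper opens to 93 mm and grips with 3 to 60 N. Pads are 15 mm wide; open, the fingers measure 128 mm over their backs; the gripper's body (75 mm by 188 mm) begins 65 mm behind the grasp point.
Start: joints at [1.159, 0.13, 1.488, -0, 1.523, -0.085], TCP at [0.193, 0.568, 0.219] pointing down, gripper open.
Joint ranges: [-2.96, 2.96], [-0.89, 2.26], [0.02, 2.5], [-1.34, 4.48], [0, 2.73], [-2.66, 2.66]. Speed limits (rad/s): [2.39, 2.39, 2.79, 3.14, 3.14, 3.14].

## Interface

Orientations are given as a rotation vector (axis times angle).
In Python, from plant import * gives the robot as it stands.
- The arm moves only by the tool apply_moves, never from a script. Its argument "commands" is one flat list of numbers, 7 for each row, row after row: the shift along the world's x, y, z in cm, then the turn, a rotation vector about the world's x, y, z in rad, then the finger opening in cm, from 0 to 9.3. A call has 1 to 8 rows; each row shifts and turns the pose as measured when the row begins; what a row does not reach is not made up. A row lasts 1/8 s, in which the tool goes at most 62.5 mm and 10.7 degrees, less where a joint would pass 70% of its speed; a pose out of reach is approached as far as the arm can. A call with a gripper value outside its range is refused whole. The fingers move at their own pace and stop on an object; "squeeze" is the grip in N (left out, the last holds). Time passes only in rows, so rows that do not move let the fingers close. It gives the time, the measured TCP pose, the force and the opening at its end, in the units of the state.
- read_state(): the state, without advancing time (a new reading comes with each control period).
- read_camera(name): name is "scene" or "top" or "wrist"; returns (picture, depth): 400x640x3 uint8, blue, green, red; 400x640 float32, m along the optical axis (not along the pixel's ray), 0 where there is no reading.
- camera_model(name): a dict with "intrinsics" (3x3 intrinsics, pixels), "dist_coeffs" ([k1, k2, p1, p2, k3] as OpenCV has them; the pictures are not rectified), "R" (3x3) and "t" (3): a world point X has camera coordinates R X + t. Camera axes: x right, y down, z forward; pixel columns grow to the right and rows downward; lengths in m; the calibration is good to about 2 mm. A picture is of the moment at which its call begins: read the wrist's pose just before it. camera_model takes no time and is no camera call; for the wrist camera it gives the pose at the moment of the call.
- close_job(): hands the job in, once; it reports no verdict.
Trained networks look in the newest picture that a camera, given by its name, has taken for a name from the list of things; names that differ only in an ending like _2 or _b are one class to them, and where a whole thing is asked for, a point or a joint stands for the part that bears it (a point fixed in the world has none). Each returns a list of dicts, best first, with "conf" (0 to 1); they miss things now and then, are a little off and sometimes report something else, mostly with a low value. They report only what shows in the picture. A call takes as long as a camera call. They do not tell look-alikes from the thing itself.
- find_in(query, camera): "point" ([x, y, z] in m, in the coordinates of the camera as it stood for that picture, good to about 4 mm: the middle of the surface that is visible of it).
- cut_out(query, camera): "mask" (400x640 bool, what is visible of it).
- spot_point(query, camera): "point" ([x, y, z] in m, in the coordinates of the camera as it stood for that picture, good to about 4 mm: a listed point, or the origin of a listed thing).
The state is a dict: "t": time; "q": joint angles; "dq": joint speeds; "joint_torque": joint torques, N m; "tool_pos": TCP position; "orientation": TCP orientation; "force": force on the tool from outside, world axes, zero at the start; "wrist_torque": the same for the moment, N m; "opening": finger opening in m.
Only numpy, scipy, OpenCV 4.12 (cv2) and the standard library are available. Lean on these libraries where they do the work, as an engineer would, in place of code of your own. Each camera call takes 0.05 s, during which the arm holds its last target. There are 200 camera calls.

## Working session

There is one attempt and no reset: what is moved stays moved. The work goes in short steps, Python scripts to look and compute and a tool call to move; the robot and the scene stay as the last step left them, time stands still between calls to the robot, and variables do not carry over. Pictures are saved under pics/ and viewed, about 8 in all and at most 12, crops included, and the job is handed in when it is done.

Besides the shell and the picture viewer there is one more tool, called after "Call:" as name(argument=value, ...) on one line, values as JSON. apply_moves: Moves the arm, as the interface text tells. Its arguments: {"type":"object","properties":{"commands":{"type":"array"},"squeeze":{"type":"number"}},"required":["commands"]}

```bash
ls; mkdir -p pics; cat > h.py <<'E'
from plant import *
import numpy as np, cv2
from scipy.spatial.transform import Rotation as Ro
def look(cam,save=None):
    m=camera_model(cam); p,d=read_camera(cam)
    if save: cv2.imwrite('pics/'+save,p)
    return m,p,d
def w(m,X): return np.array(m['R']).T@(np.array(X)-np.array(m['t']))
def cloud(m,d,mask=None):
    ok=d>0
    if mask is not None: ok&=mask
    v,u=np.nonzero(ok)
    n=cv2.undistortPoints(np.stack([u,v],1).astype(float).reshape(-1,1,2),np.array(m['intrinsics']),np.array(m['dist_coeffs'])).reshape(-1,2)
    z=d[v,u]; X=np.c_[n*z[:,None],z]
    return (X-np.array(m['t']))@np.array(m['R']),u,v
def proj(m,X):
    R=np.array(m['R']); r,_=cv2.Rodrigues(R)
    return cv2.projectPoints(np.array(X,float).reshape(-1,1,3),r,np.array(m['t'],float),np.array(m['intrinsics']),np.array(m['dist_coeffs']))[0].reshape(-1,2)
E
python3 - <<'E'
from h import *
s=read_state(); print(s['t'],s['tool_pos'],s['orientation'],s['opening'])
ims=[]
for c in ['scene','top']:
    m,p,d=look(c); ims.append(p)
    print(c, w(m,[0,0,0]))
    for n in ['jug','side_plate','jug_cap','tap_key','crockery','pan','rolling_pin','mug','tumbler','spoon','jug_neck','tap_grip']:
        try:
            r=spot_point(n,c)
            print(n,[(round(x['conf'],2),w(m,x['point']).round(3).tolist(),proj(m,w(m,x['point']))[0].round().tolist()) for x in r[:3]])
        except Exception as e: print(n,e)
cv2.imwrite('pics/a.png',cv2.resize(np.vstack(ims),(480*1,600)))
cv2.imwrite('pics/s.png',ims[0]);cv2.imwrite('pics/t.png',ims[1])
E
```

```text
pics
0.0 [0.19236873 0.56771685 0.2175532 ] [-5.10930135e-01 -3.09933536e+00  2.85687307e-03] 0.09289924690693925
scene [1.88896052 0.31714416 1.10528246]
jug [(0.95, [0.568, 0.077, 0.013], [344.0, 253.0])]
side_plate [(0.71, [0.46, -0.188, 0.006], [282.0, 227.0]), (0.39, [0.658, -0.39, 0.009], [212.0, 250.0])]
jug_cap [(0.76, [0.215, 0.384, 0.001], [435.0, 212.0]), (0.73, [0.575, 0.074, 0.263], [344.0, 194.0]), (0.68, [0.264, -0.272, -0.004], [277.0, 199.0])]
tap_key it knows: crockery, jug, jug_cap, jug_neck, mug, pan, rolling_pin, side_plate, spoon, tap_grip, tumbler
crockery [(0.67, [0.679, 0.378, 0.012], [427.0, 288.0])]
pan [(0.74, [0.66, -0.39, 0.01], [211.0, 250.0])]
rolling_pin [(0.75, [0.774, -0.024, 0.011], [301.0, 288.0]), (0.69, [0.57, 0.074, 0.284], [345.0, 188.0]), (0.48, [0.664, -0.161, 0.013], [271.0, 260.0])]
mug []
tumbler [(0.78, [0.664, -0.157, 0.015], [272.0, 260.0])]
spoon [(0.7, [0.461, -0.184, 0.01], [282.0, 226.0]), (0.5, [0.366, -0.434, 0.017], [231.0, 203.0]), (0.35, [0.573, 0.073, 0.265], [344.0, 194.0])]
jug_neck [(0.69, [0.57, 0.072, 0.283], [344.0, 188
[... 271 characters left out ...]
(0.85, [0.275, 0.253, 0.002], [232.0, 277.0]), (0.85, [0.26, -0.268, -0.004], [396.0, 296.0]), (0.75, [0.572, 0.075, 0.265], [291.0, 168.0])]
tap_key it knows: crockery, jug, jug_cap, jug_neck, mug, pan, rolling_pin, side_plate, spoon, tap_grip, tumbler
crockery [(0.96, [0.674, 0.378, 0.013], [211.0, 153.0])]
pan []
rolling_pin [(0.72, [0.776, -0.022, 0.01], [332.0, 134.0])]
mug [(0.77, [0.412, 0.303, 0.009], [222.0, 232.0]), (0.56, [0.573, 0.069, 0.014], [299.0, 190.0])]
tumbler [(0.79, [0.663, -0.16, 0.008], [370.0, 170.0])]
spoon [(0.59, [0.366, -0.435, 0.013], [451.0, 267.0])]
jug_neck [(0.68, [0.57, 0.071, 0.28], [292.0, 167.0])]
tap_grip [(0.51, [0.561, -0.039, 0.146], [333.0, 186.0])]
```

View pics/s.png

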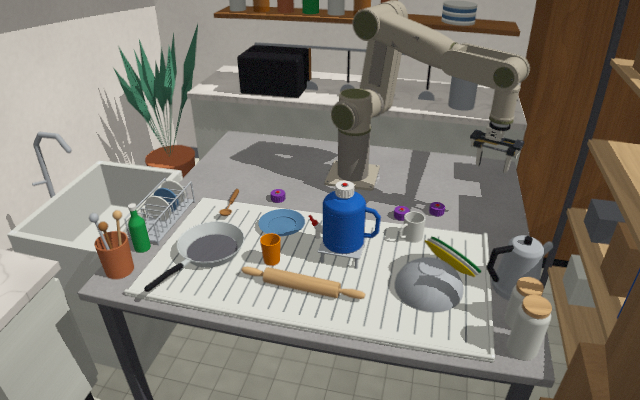

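View pics/t.png

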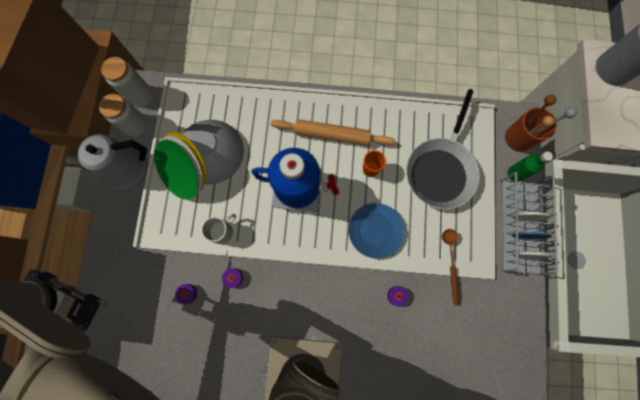

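The scene shows the jug at (0.57, 0.073), with the tap facing world −y. It is at about (332,186) in the top view, with the red key at (312,220) in the scene view. The plate is at (0.459, −0.189), at about (377,231) in the top view. Next I bring the arm round to view the tap along its spindle.

```bash
cat >> h.py <<'E'
def Rz(zt,yt):
    z=np.array(zt,float);z/=np.linalg.norm(z); y=np.array(yt,float); y-=z*(y@z); y/=np.linalg.norm(y)
    return np.c_[np.cross(y,z),y,z]
def plan(P,R,n=1,frm=None):
    s=read_state(); 
    dp=(np.array(P)-s['tool_pos'])*100; rv=(Ro.from_matrix(R)*Ro.from_rotvec(s['orientation']).inv()).as_rotvec()
    print('t',round(s['t'],2),'q',np.round(s['q'],2),'dp cm',dp.round(2),'rv',rv.round(3),'|rv|',np.linalg.norm(rv).round(3),'per row',n,(dp/n).round(3),(rv/n).round(4))
E
python3 - <<'E'
from h import *
plan([.565,-.17,.31],Rz([0,.616,-.788],[1,0,0]),16)
for c in ['scene','top']:
    m,p,d=look(c); X,u,v=cloud(m,d)
    # cap top
    k=(np.hypot(X[:,0]-.57,X[:,1]-.073)<.04)&(X[:,2]>.285)&(X[:,2]<.33)
    if k.sum()>5: print(c,'captop',k.sum(),np.median(X[k],0).round(4),X[k].min(0).round(3),X[k].max(0).round(3))
    hsv=cv2.cvtColor(p,cv2.COLOR_BGR2HSV)[v,u]
    k=(((hsv[:,0]<8)|(hsv[:,0]>172))&(hsv[:,1]>130))&(np.linalg.norm(X-[.565,-.04,.142],axis=1)<.06)
    print(c,'key',k.sum(),X[k].mean(0).round(4) if k.any() else ''); Y=X[k]-X[k].mean(0)
    if k.sum()>5:
        U,S,V=np.linalg.svd(Y,full_matrices=False);print(V[0].round(2),S.round(3))
    k=(np.hypot(X[:,0]-.459,X[:,1]+.189)<.12)&(hsv[:,0]>95)&(hsv[:,0]<115)&(hsv[:,1]>100)&(X[:,2]>.0)&(X[:,2]<.05)
    if k.any(): print(c,'plate',k.sum(),((X[k].max(0)+X[k].min(0))/2).round(4),X[k].min(0).round(3),X[k].max(0).round(3),'floor',np.median(X[k&(np.hypot(X[:,0]-.459,X[:,1]+.189)<.04),2]))
    k=(np.hypot(X[:,0]-.35,X[:,1]+.1)<.1); print('board z',np.median(X[(X[:,0]>.5)&(X[:,0]<.55)&(X[:,1]>-.28)&(X[:,1]<-.24)&(X[:,2]<.05)][:,2]))
E
```

```text
t 1.2 q [ 1.16  0.13  1.49 -0.    1.52 -0.09] dp cm [ 37.24 -73.82   9.14] rv [ 0.575  0.412 -1.196] |rv| 1.389 per row 16 [ 2.327 -4.614  0.571] [ 0.0359  0.0257 -0.0747]
scene captop 192 [0.5812 0.075  0.296 ] [0.542 0.045 0.285] [0.604 0.103 0.304]
scene key 39 [ 0.5806 -0.03    0.1431]
[0.82 0.19 0.53] [0.098 0.064 0.026]
scene plate 916 [ 0.4553 -0.1898  0.023 ] [ 0.368 -0.275  0.009] [ 0.543 -0.104  0.037] floor 0.016248750969447567
board z 0.007241439794381906
top captop 429 [0.5684 0.0699 0.2965] [0.542 0.04  0.285] [0.599 0.102 0.305]
top key 138 [ 0.5665 -0.0373  0.1442]
[-0.87 -0.38 -0.32] [0.188 0.096 0.034]
top plate 2321 [ 0.4613 -0.1891  0.0239] [ 0.374 -0.276  0.01 ] [ 0.548 -0.102  0.038] floor 0.017020542553916496
board z 0.013875387419585009
```

Call:
apply_moves(commands=[2,-4,3,0,0,-0.075,5,2,-5,3,0,0,-0.075,5,2,-5,3,0,0,-0.075,5,2,-5,3,0,0,-0.075,5,2,-5,3,0,0,-0.075,5,2,-5,3,0,0,-0.075,5,2,-5,2,0,0,-0.075,5,2,-5,2,0,0,-0.075,5])

```text
t: 2.3
tool_pos: [0.3516, 0.1693, 0.4408]
orientation: [1.421, 2.801, -0.004]
force: [1.2, 0.1, -0.8]
opening: 0.0497
```

Call:
apply_moves(commands=[1,-5,0,0.036,0.026,-0.075,3,1,-5,0,0.036,0.026,-0.075,3,1,-5,0,0.036,0.026,-0.075,3,1,-5,0,0.036,0.026,-0.075,3,1,-5,0,0.036,0.026,-0.075,3,1,-5,0,0.036,0.026,-0.075,3,1,-5,0,0.036,0.026,-0.075,3,1,0,0,0.036,0.026,-0.075,3])

```text
t: 3.3
tool_pos: [0.4321, -0.1958, 0.4438]
orientation: [-1.995, -1.996, -0.239]
force: [0.6, 0.2, -0.2]
opening: 0.0299
```

```bash
python3 - <<'E'
from h import *
plan([.565,-.17,.31],Rz([0,.616,-.788],[1,0,0]),4)
E
```

```text
t 3.3 q [-0.69  0.06  1.2   0.23  2.17 -0.59] dp cm [ 13.29   2.58 -13.38] rv [ 0.325 -0.095 -0.033] |rv| 0.34 per row 4 [ 3.322  0.644 -3.346] [ 0.0813 -0.0236 -0.0083]
```

Call:
apply_moves(commands=[3.3,0.6,-3.3,0.08,-0.024,-0.008,2,3.3,0.6,-3.3,0.08,-0.024,-0.008,2,3.3,0.6,-3.3,0.08,-0.024,-0.008,2,3.3,0.6,-3.3,0.08,-0.024,-0.008,2,0,0,0,0,0,0,2])

```text
t: 3.92
tool_pos: [0.568, -0.1734, 0.3067]
orientation: [-1.845, -1.83, -0.643]
force: [-1.0, -0.7, -0.4]
opening: 0.0202
```

```bash
python3 - <<'E'
from h import *
s=read_state(); print(s['q'].round(2) if hasattr(s['q'],'round') else s['q'],s['tool_pos'])
m,p,d=look('wrist','w1.png'); print('cam',w(m,[0,0,0]).round(3), np.array(m['R'])[2].round(3))
for n in ['tap_grip','jug','jug_cap']:
    print(n,[(round(x['conf'],2),w(m,x['point']).round(4).tolist(),proj(m,w(m,x['point']))[0].round().tolist()) for x in spot_point(n,'wrist')[:3]])
X,u,v=cloud(m,d); hsv=cv2.cvtColor(p,cv2.COLOR_BGR2HSV)[v,u]
k=(((hsv[:,0]<8)|(hsv[:,0]>172))&(hsv[:,1]>130))&(np.linalg.norm(X-[.565,-.04,.142],axis=1)<.06)
print(k.sum(),X[k].mean(0).round(4))
a=np.array([0,-.616,.788]); e=np.array([0,.788,.616]); f=np.cross(a,e)
np.save('key1.npy',X[k]); h=X[k]@a
print(np.percentile(h,[2,50,98]))
K=X[k][h>np.percentile(h,98)-.006]; K0=K.mean(0); Y=np.c_[(K-K0)@e,(K-K0)@f]
U,S,V=np.linalg.svd(Y,full_matrices=False); print(K0.round(4),np.degrees(np.arctan2(V[0,1],V[0,0])),np.ptp(Y@V.T,axis=0))
E
```

```text
[-0.7   0.39  1.17  0.55  1.98 -0.57] [ 0.56795773 -0.17340311  0.30673543]
cam [ 0.568 -0.214  0.487] [ 0.005  0.373 -0.928]
tap_grip [(0.94, [0.5682, -0.0389, 0.147], [319.0, 171.0])]
jug [(0.9, [0.572, 0.0711, 0.009], [321.0, 152.0])]
jug_cap [(0.97, [0.2751, 0.247, -0.0012], [178.0, 83.0]), (0.86, [0.5782, 0.0723, 0.2659], [327.0, 24.0]), (0.74, [0.2092, 0.3862, 0.0054], [158.0, 33.0])]
232 [ 0.5588 -0.0466  0.1434]
[0.12587165 0.14347304 0.14922747]
[ 0.5558 -0.0516  0.1453] -62.70790601104193 [0.03242605 0.00826156]
```

View pics/w1.png

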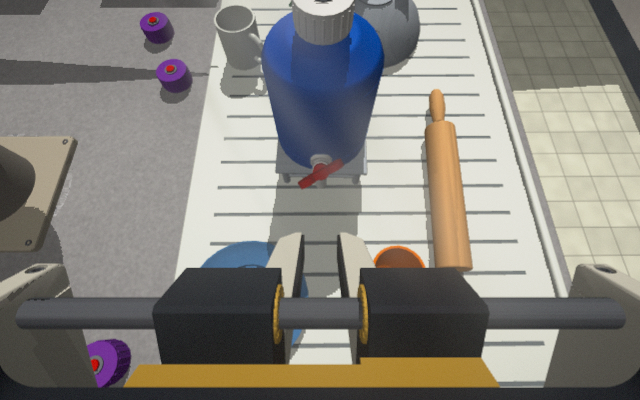

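The wrist view shows the key's blade running from (302,183) to (340,165), about 65° clockwise of the jug direction, so tap_key is about 2.0 rad. Next I refine that with a looser mask.

```bash
cat >> h.py <<'E'
A=np.array([0,-.6157,.788]); Ee=np.array([0,.788,.6157]); F=np.cross(A,Ee)
def key(m,p,d,c=(.567,-.04,.144)):
    X,u,v=cloud(m,d); q=p[v,u].astype(float)
    k=(q[:,2]>1.7*q[:,1])&(q[:,2]>1.7*q[:,0])&(q[:,2]>35)&(np.linalg.norm(X-np.array(c),axis=1)<.045)
    K=X[k]; h=K@A; 
    # pixel-based: intersect rays with blade-top plane
    top=np.percentile(h,90)
    n=np.zeros(p.shape[:2],np.uint8); n[v[k],u[k]]=1
    pr=proj(m,np.array(c))[0]
    r=cv2.minAreaRect(np.c_[u[k],v[k]].astype(np.float32)); 
    T=K[h>top-.008]; Y=np.c_[(T-np.array(c))@Ee,(T-np.array(c))@F]; rr=cv2.minAreaRect(Y.astype(np.float32)*1000)
    Y0=Y-Y.mean(0); V=np.linalg.svd(Y0,full_matrices=False)[2]
    th=np.arctan2(V[0,1],V[0,0])%np.pi
    print('key n',k.sum(),'top h-c',np.round(top-np.array(c)@A,4),'theta mod pi',th.round(3),'rect mm',np.round(rr[0],1),np.round(rr[1],1),'ctr',(np.array(c)+Ee*rr[0][0]/1000+F*rr[0][1]/1000).round(4),'px',np.round(r[0]),np.round(r[1]))
    return k
E
python3 - <<'E'
from h import *
for c in ['wrist','top','scene']:
    m,p,d=look(c); key(m,p,d)
    if c=='wrist':
        X,u,v=cloud(m,d); q=p[v,u].astype(float); blue=(q[:,0]>2*q[:,2])&(q[:,0]>1.3*q[:,1])
        k=blue&(np.hypot(X[:,0]-.57,X[:,1]-.072)<.085)&(X[:,2]>.08)&(X[:,2]<.21)
    k=(np.hypot(X[:,0]-.57,X[:,1]-.072)<.085)&(X[:,2]>.08)&(X[:,2]<.21)
    if k.sum()>100:
        from scipy.optimize import least_squares
        f=least_squares(lambda a:np.hypot(X[k,0]-a[0],X[k,1]-a[1])-.072,[.57,.072],loss='soft_l1',f_scale=.002); print(c,'axis',f.x.round(4),k.sum())
    X,u,v=cloud(m,d); k=(np.hypot(X[:,0]-.57,X[:,1]-.072)<.034)&(X[:,2]>.292)&(X[:,2]<.31)
    if k.sum()>20: print('captop',((X[k].max(0)+X[k].min(0))/2).round(4),np.median(X[k,2]).round(4))
E
```

```text
key n 332 top h-c 0.01 theta mod pi 2.061 rect mm [-3.8  2.1] [ 8.8 49.4] ctr [ 0.5649 -0.043   0.1417] px [313. 176.] [15. 36.]
wrist axis [0.5736 0.0721] 4440
captop [0.5732 0.0563 0.2976] 0.2977
key n 141 top h-c 0.0082 theta mod pi 2.073 rect mm [ 0.2 -0.2] [12.  58.4] ctr [ 0.5672 -0.0398  0.1441] px [331. 185.] [20. 10.]
top axis [0.5736 0.0721] 4440
captop [0.5712 0.071  0.2985] 0.2969
key n 42 top h-c 0.0087 theta mod pi 2.085 rect mm [ 5.6 -9.6] [ 6.9 57.7] ctr [ 0.5766 -0.0356  0.1475] px [312. 220.] [11.  5.]
scene axis [0.5735 0.0722] 427
captop [0.5722 0.0744 0.2981] 0.2969
```

```bash
cat >> h.py <<'E'
TAP=np.array([.568,-.041,.143])
def Rt(th): 
    x=np.cos(th)*Ee+np.sin(th)*F; return np.c_[x,np.cross(-A,x),-A]
E
python3 - <<'E'
from h import *
plan(TAP+A*.05,Rt(-1.07),6)
E
```

```text
t 4.28 q [-0.7   0.38  1.16  0.55  1.98 -0.57] dp cm [ -0.07  10.26 -13.29] rv [ 0.013  0.669 -0.838] |rv| 1.072 per row 6 [-0.012  1.709 -2.215] [ 0.0021  0.1115 -0.1396]
```

Call:
apply_moves(commands=[0,1.7,-2.2,0.002,0.111,-0.139,2.4,0,1.7,-2.2,0.002,0.111,-0.139,2.4,0,1.7,-2.2,0.002,0.111,-0.139,2.4,0,1.7,-2.2,0.002,0.111,-0.139,2.4,0,1.7,-2.2,0.002,0.111,-0.139,2.4,0,1.7,-2.2,0.002,0.111,-0.139,2.4,0,0,0,0,0,0,2.4])

```text
t: 5.15
tool_pos: [0.5698, -0.0717, 0.191]
orientation: [-2.437, -0.6, -0.202]
force: [0.6, 0.4, -0.1]
opening: 0.024
```

```bash
python3 - <<'E'
from h import *
plan(TAP-A*.012,Rt(-1.07),3)
m,p,d=look('wrist','w2.png'); key(m,p,d,TAP)
r=spot_point('tap_grip','wrist'); print([(x['conf'],w(m,x['point']).round(4),((w(m,x['point'])-TAP)@np.c_[Rt(-1.07)]).round(4)) for x in r])
for P in (TAP,): print(proj(m,P))
E
```

```text
t 5.15 q [-0.56  0.31  1.47  0.54  1.71  0.51] dp cm [-0.18  3.81 -5.75] rv [ 0.02  -0.009  0.015] |rv| 0.026 per row 3 [-0.06   1.269 -1.916] [ 0.0066 -0.003   0.0049]
key n 1077 top h-c 0.011 theta mod pi 2.082 rect mm [ 1.4 -3.7] [ 9.  59.7] ctr [ 0.5717 -0.0399  0.1439] px [326. 216.] [75. 25.]
[(0.74, array([ 0.569 , -0.0429,  0.1446]), array([ 0.0007,  0.0009, -0.0024]))]
[[324.65256113 220.21996316]]
```

View pics/w2.png

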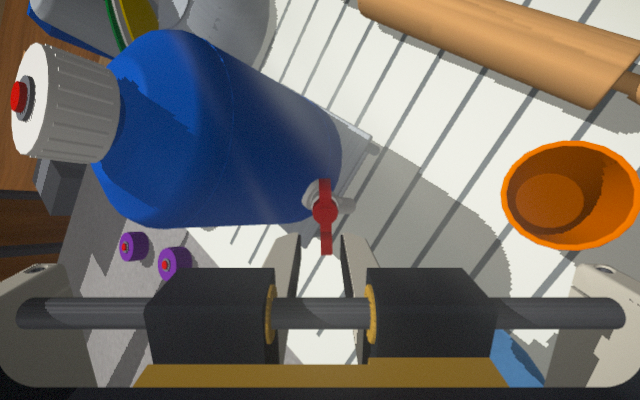

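The view along the approach shows the blade upright at u≈325, v 180–253, with its centre on the fingers' centre line (u≈320). The approach is good, so I go in and close.

Call:
apply_moves(commands=[0,1.3,-1.9,0.006,-0.003,0.005,2.4,0,1.3,-1.9,0.006,-0.003,0.005,2.4,0,1.2,-1.9,0.006,-0.003,0.005,2.4,0,0,0,0,0,0,2.4])

```text
t: 5.75
tool_pos: [0.5715, -0.0343, 0.1337]
orientation: [-2.415, -0.631, -0.224]
force: [-0.6, 0.2, 0.0]
opening: 0.0235
```

```bash
python3 - <<'E'
from h import *
s=read_state(); print(s['force'],s['wrist_torque'],((s['tool_pos']-TAP)@Rt(-1.07)).round(4))
plan(TAP-A*.012,Rt(-1.07),1)
E
```

```text
[-0.59849689  0.24338894  0.04588829] [-0.37071     0.15512014  0.06499405] [0.0028 0.0021 0.0114]
t 5.75 q [-0.52  0.33  1.56  0.56  1.6   0.46] dp cm [-0.35  0.07 -0.02] rv [ 0.004  0.012 -0.006] |rv| 0.014 per row 1 [-0.348  0.072 -0.017] [ 0.004   0.0121 -0.0059]
```

Call:
apply_moves(commands=[-0.2,0,0,0,0,0,2.4,0,0,0,0,0,0,0.6,0,0,0,0,0,0,0.4,0,0,0,0,0,0,0.4], squeeze=35)

```text
t: 6.25
tool_pos: [0.5698, -0.0348, 0.1347]
orientation: [-2.415, -0.631, -0.225]
force: [0.2, 2.9, -3.6]
opening: 0.0091
```

```bash
python3 - <<'E'
from h import *
s=read_state(); print(s['opening'],s['force'],s['wrist_torque'],((s['tool_pos']-TAP)@Rt(-1.07)).round(4))
print((-A*.15).round(4))
E
```

```text
0.009052206070232612 [ 0.22532403  2.91452684 -3.58829021] [-0.35539891  0.13295366 -0.05626762] [0.0015 0.0011 0.0103]
[-0.      0.0924 -0.1182]
```

Call:
apply_moves(commands=[0,0,0,0,0.092,-0.118,0.4,0,0,0,0,0.092,-0.118,0.4,0,0,0,0,0.092,-0.118,0.4])

```text
t: 6.62
tool_pos: [0.5698, -0.0348, 0.1346]
orientation: [-2.485, -0.063, -0.028]
force: [0.2, 1.6, -2.0]
opening: 0.0084
```

```bash
python3 - <<'E'
from h import *
s=read_state(); print(s['q'],s['opening'],s['force'],s['wrist_torque'],((s['tool_pos']-TAP)@Rt(0)).round(4))
R=Ro.from_rotvec(s['orientation']).as_matrix(); print(R[:,2],np.arctan2(R[:,0]@F,R[:,0]@Ee))
E
```

```text
[-0.51843253  0.32943674  1.56356392  0.56160088  1.60294237  0.91685721] 0.008436951549367928 [ 0.16515564  1.60268067 -1.9638125 ] [-0.19622756  0.09602426  0.0401849 ] [-0.0003  0.0018  0.0104]
[ 0.00458622  0.61017273 -0.79225514] -1.518339187141801
```

Call:
apply_moves(commands=[0,0,0,0,0.092,-0.118,0.4,0,0,0,0,0.092,-0.118,0.4,0,0,0,0,0.092,-0.118,0.4,0,0,0,0,0.092,-0.118,0.4,0,0,0,0,0.092,-0.118,0.4,0,0,0,0,0.092,-0.118,0.4])

```text
t: 7.38
tool_pos: [0.5698, -0.0348, 0.1346]
orientation: [-2.286, 1.07, 0.366]
force: [-0.5, 1.2, -1.2]
opening: 0.0089
```

```bash
python3 - <<'E'
from h import *
s=read_state(); print(s['q'],s['opening'],s['force'],s['wrist_torque'],((s['tool_pos']-TAP)@Rt(0)).round(4))
R=Ro.from_rotvec(s['orientation']).as_matrix(); print(R[:,2],np.arctan2(R[:,0]@F,R[:,0]@Ee))
m,p,d=look('top'); key(m,p,d,TAP)
E
```

```text
[-0.51629648  0.33420858  1.55727523  0.55822291  1.60779699  1.84745465] 0.008930508745417258 [-0.51283489  1.23147911 -1.20243851] [-0.00584542 -0.00768982  0.0115073 ] [-0.0003  0.0018  0.0104]
[-0.00158459  0.60955251 -0.79274411] -2.446570321479965
key n 55 top h-c 0.0114 theta mod pi 0.574 rect mm [9.8 7.4] [42.6  9.9] ctr [ 0.5606 -0.0333  0.1491] px [332. 185.] [ 6. 15.]
```

Call:
apply_moves(commands=[0,0,0,0,0,0,2.2,0,0,0,0,0,0,2.2,0,-1.5,2,0,0,0,2.2,0,-1.5,2,0,0,0,2.2,0,-1,1.3,0,-0.111,0.142,2.2,0,0,0,0,-0.111,0.142,2.2,0,0,0,0,-0.111,0.142,2.2,0,0,0,0,-0.111,0.142,2.2])

```text
t: 8.43
tool_pos: [0.5709, -0.0775, 0.1913]
orientation: [-2.483, 0.157, 0.042]
force: [0.1, 0.2, 0.4]
opening: 0.0221
```

Call:
apply_moves(commands=[0,0,0,0,-0.111,0.142,2.2,0,0,0,0,-0.111,0.142,2.2,0,0,0,0,-0.111,0.142,2.2,0,0,0,0,-0.111,0.142,2.2,0,0,0,0,-0.111,0.142,2.2,0,0,0,0,-0.111,0.142,2.2,0,0,0,0,-0.111,0.142,2.2,0,0,0,0,-0.111,0.142,2.2])

```text
t: 9.43
tool_pos: [0.5723, -0.0788, 0.1935]
orientation: [-1.99, -1.628, -0.584]
force: [-0.7, 0.0, -0.2]
opening: 0.022
```

Call:
apply_moves(commands=[0,0,0,0,-0.111,0.142,2.2,0,0,0,0,-0.111,0.142,2.2,0,0,0,0,-0.111,0.142,2.2,0,0,0,0,-0.111,0.142,2.2,0,0,0,0,-0.111,0.142,2.2,0,0,0,0,0,0,2.2])

```text
t: 10.18
tool_pos: [0.5731, -0.0798, 0.1948]
orientation: [-1.102, -2.506, -0.888]
force: [0.0, -0.0, 0.4]
opening: 0.0218
```

```bash
python3 - <<'E'
from h import *
s=read_state(); R=Ro.from_rotvec(s['orientation']).as_matrix(); print(R[:,2],np.arctan2(R[:,0]@F,R[:,0]@Ee))
m,p,d=look('wrist','w3.png'); key(m,p,d,TAP); r=spot_point('tap_grip','wrist'); print([(x['conf'],w(m,x['point']).round(4)) for x in r])
plan(TAP-A*.010,Rt(.66),3)
E
```

```text
[ 0.00561649  0.62795484 -0.77822951] 0.7442555991522847
key n 1027 top h-c 0.0109 theta mod pi 0.684 rect mm [ 1.8 -1.3] [60.2  9. ] ctr [ 0.5693 -0.0396  0.1441] px [315. 210.] [24. 74.]
[(0.57, array([ 0.5684, -0.0405,  0.1434]))]
t 10.28 q [-0.59  0.34  1.44  0.56  1.74 -1.34] dp cm [-0.51  4.49 -5.97] rv [-0.015  0.054 -0.059] |rv| 0.082 per row 3 [-0.17   1.497 -1.99 ] [-0.0052  0.0181 -0.0198]
```

View pics/w3.png

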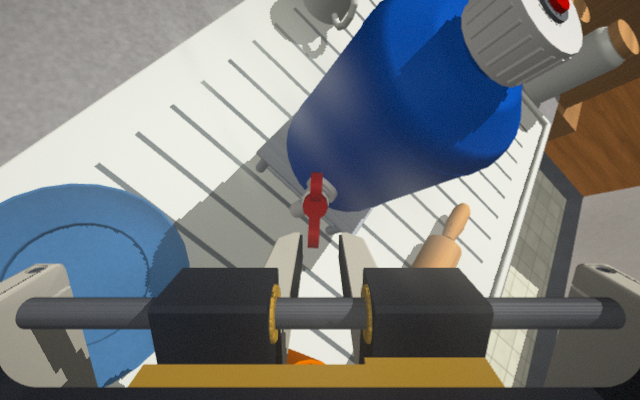

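The blade runs from (317,173) to (313,247), nearly in line with the fingers, and the key is at 0.68 rad. I regrasp it.

Call:
apply_moves(commands=[-0.1,1.5,-2,-0.005,0.013,-0.014,2.2,-0.1,1.5,-2,-0.005,0.013,-0.014,2.2,-0.1,1.5,-2,-0.005,0.013,-0.014,2.2,0,0,0,0,0,0,2.2])

```text
t: 10.78
tool_pos: [0.5705, -0.0346, 0.1343]
orientation: [-1.191, -2.459, -0.847]
force: [-0.6, -0.1, -0.6]
opening: 0.0217
```

```bash
python3 - <<'E'
from h import *
s=read_state(); R=Ro.from_rotvec(s['orientation']).as_matrix(); print(R[:,2],np.arctan2(R[:,0]@F,R[:,0]@Ee),((s['tool_pos']-TAP)@Rt(.684)).round(4))
plan(TAP+[.001,0,0]-A*.011,Rt(.684),1)
E
```

```text
[ 0.00335384  0.61433662 -0.78903692] 0.6697855475896577 [-0.0018  0.0018  0.0108]
t 10.78 q [-0.52  0.34  1.56  0.56  1.61 -1.27] dp cm [-0.15  0.03  0.  ] rv [ 0.002 -0.006  0.013] |rv| 0.015 per row 1 [-0.15   0.035  0.004] [ 0.0017 -0.0061  0.0133]
```

Call:
apply_moves(commands=[-0.1,0,0,0,0,0,1,0,0,0,0,0,0,0.4,0,0,0,0,0,0,0.4,0,0,0,0,0.08,-0.102,0.4,0,0,0,0,0.08,-0.102,0.4,0,0,0,0,0.08,-0.102,0.4,0,0,0,0,0.08,-0.102,0.4])

```text
t: 11.65
tool_pos: [0.5698, -0.0356, 0.1355]
orientation: [-1.729, -1.976, -0.68]
force: [-0.6, 1.9, -3.7]
opening: 0.0092
```

```bash
cat > st.py <<'E'
from h import *
s=read_state(); R=Ro.from_rotvec(s['orientation']).as_matrix(); print('t',s['t'],'q',np.round(s['q'],3),'op',s['opening'],'F',s['force'].round(2),'Tz_tool',round(float(s['wrist_torque']@R[:,2]),3),s['wrist_torque'].round(2),'th',np.arctan2(R[:,0]@F,R[:,0]@Ee).round(3))
E
python3 st.py
```

```text
t 11.65 q [-0.521  0.334  1.558  0.563  1.609 -0.737] op 0.00917103175057213 F [-0.61  1.86 -3.69] Tz_tool -0.033 [-0.24 -0.15 -0.08] th 0.134
```

Call:
apply_moves(commands=[0,0,0,0,0.031,-0.039,0.4,0,0,0,0,0.031,-0.039,0.4])

```text
t: 11.9
tool_pos: [0.5698, -0.0356, 0.1355]
orientation: [-1.817, -1.87, -0.643]
force: [-0.4, 2.3, -4.1]
opening: 0.0085
```

```bash
python3 st.py
```

```text
t 11.9 q [-0.521  0.335  1.557  0.563  1.611 -0.632] op 0.008517901463075619 F [-0.39  2.3  -4.13] Tz_tool -0.117 [-0.28 -0.24 -0.04] th 0.029
```

Call:
apply_moves(commands=[0,0,0,0,0.025,-0.031,0.4])

```text
t: 12.02
tool_pos: [0.5698, -0.0356, 0.1355]
orientation: [-1.851, -1.827, -0.628]
force: [0.3, 3.1, -3.8]
opening: 0.0087
```

```bash
python3 st.py
```

```text
t 12.025 q [-0.521  0.336  1.556  0.563  1.611 -0.59 ] op 0.008695955499216345 F [ 0.35  3.06 -3.78] Tz_tool -0.009 [-0.27 -0.17 -0.12] th -0.013
```

Call:
apply_moves(commands=[0,0,0,0,0.025,-0.031,0.4])

```text
t: 12.15
tool_pos: [0.5698, -0.0356, 0.1355]
orientation: [-1.883, -1.784, -0.613]
force: [-1.5, 1.0, -4.3]
opening: 0.0085
```

```bash
python3 st.py; python3 -c "
from h import *
for c in ['wrist','top']:
    m,p,d=look(c); key(m,p,d,TAP)"
```

```text
t 12.15 q [-0.521  0.337  1.556  0.563  1.612 -0.549] op 0.008502290658005493 F [-1.54  1.04 -4.32] Tz_tool -0.262 [-0.29 -0.2   0.18] th -0.054
key n 1683 top h-c 0.011 theta mod pi 3.113 rect mm [ 4.9 -2.1] [ 9.3 54.3] ctr [ 0.5701 -0.0371  0.146 ] px [320. 248.] [97. 28.]
key n 51 top h-c 0.0101 theta mod pi 0.099 rect mm [12.2  0.2] [37.6 10.3] ctr [ 0.5678 -0.0314  0.1505] px [330. 184.] [11.  6.]
```

Call:
apply_moves(commands=[0,0,0,0,0.022,-0.028,0.4])

```text
t: 12.38
tool_pos: [0.5697, -0.0356, 0.1355]
orientation: [-1.91, -1.747, -0.6]
force: [-0.5, 2.9, -3.9]
opening: 0.0091
```

```bash
python3 st.py
```

```text
t 12.375 q [-0.52   0.337  1.555  0.563  1.612 -0.513] op 0.00907662946298683 F [-0.5   2.89 -3.94] Tz_tool -0.501 [-0.33 -0.29  0.41] th -0.089
```

Call:
apply_moves(commands=[0,0,0,0,0,0,0.4,0,0,0,0,0,0,0.4])

```text
t: 12.62
tool_pos: [0.5697, -0.0356, 0.1355]
orientation: [-1.909, -1.747, -0.6]
force: [-0.0, 1.6, -3.6]
opening: 0.0089
```

```bash
python3 st.py
```

```text
t 12.625 q [-0.52   0.337  1.555  0.563  1.612 -0.514] op 0.008920502718143555 F [-0.01  1.63 -3.61] Tz_tool -0.486 [-0.37 -0.34  0.35] th -0.089
```

It is firmly on the stop (0.5 N m). I ease off slightly, release, back out along the spindle and check.

Call:
apply_moves(commands=[0,0,0,0,-0.015,0.019,0.4,0,0,0,0,0,0,2.2,0,0,0,0,0,0,2.2,0,-1.5,2,0,0,0,2.2,0,-1.5,2,0,0,0,2.2,0,-2,2.6,0,0,0,2.2,0,-2,2.6,0,0,0,2.2])

```text
t: 13.5
tool_pos: [0.5696, -0.1072, 0.2301]
orientation: [-1.89, -1.774, -0.609]
force: [0.1, -0.1, -0.7]
opening: 0.0216
```

```bash
python3 st.py; python3 - <<'E'
from h import *
m,p,d=look('wrist'); key(m,p,d,TAP); pr=proj(m,TAP)[0].astype(int)
cv2.imwrite('pics/w4.png',cv2.resize(p[max(0,pr[1]-120):pr[1]+80,220:420],(600,600),interpolation=cv2.INTER_CUBIC))
m,p,d=look('top'); key(m,p,d,TAP)
for c in ('top','wrist'):
    m,p,d=look(c); X,u,v=cloud(m,d); k=(np.hypot(X[:,0]-.572,X[:,1]-.072)<.04)&(X[:,2]>.275)&(X[:,2]<.31)&(p[v,u].min(1)>90)
    if k.sum()>30: 
        r=cv2.minEnclosingCircle(X[k][:,:2].astype(np.float32)*1000); print(c,k.sum(),r)
E
```

```text
t 13.5 q [-0.614  0.337  1.375  0.544  1.814 -0.522] op 0.02161935371008326 F [ 0.13 -0.08 -0.7 ] Tz_tool 0.039 [-0.37  0.02 -0.03] th -0.064
key n 736 top h-c 0.0108 theta mod pi 3.118 rect mm [ 1.8 -2.3] [ 9.1 60.4] ctr [ 0.5703 -0.0396  0.1441] px [320. 198.] [63. 19.]
key n 88 top h-c 0.0078 theta mod pi 3.126 rect mm [ 4.1 -0.4] [ 8.9 57.6] ctr [ 0.5684 -0.0378  0.1455] px [333. 184.] [ 7. 16.]
top 381 ((569.8593139648438, 71.21957397460938), 30.182477951049805)
wrist 257 ((571.62646484375, 49.130897521972656), 19.069496154785156)
```

View pics/w4.png

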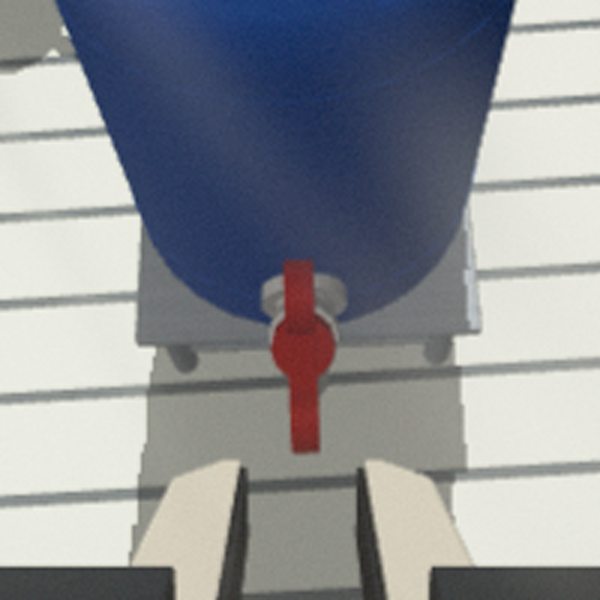

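The blade runs (299,262)–(306,452), in the jug's middle plane to within about 0.03 rad, so the tap is shut. Next is the cap.

```bash
python3 - <<'E'
from h import *
plan([.571,-.08,.38],Rz([0,0,-1],[0.1,-1,0]),11)
E
```

```text
t 13.7 q [-0.61  0.34  1.38  0.54  1.81 -0.52] dp cm [ 0.11  2.69 15.09] rv [-0.547  0.465 -1.352] |rv| 1.531 per row 11 [0.01  0.244 1.372] [-0.0497  0.0423 -0.1229]
```

Call:
apply_moves(commands=[0,-1,3,-0.05,0.042,-0.123,4,0,-1,3,-0.05,0.042,-0.123,6,0,0,3,-0.05,0.042,-0.123,8,0,0,3,-0.05,0.042,-0.123,8,0,0,2,-0.05,0.042,-0.123,8,0,0,1,-0.05,0.042,-0.123,8,0,0,0,-0.05,0.042,-0.123,8,0,0,0,-0.05,0.042,-0.123,8])

```text
t: 14.7
tool_pos: [0.5661, -0.1201, 0.3692]
orientation: [-2.92, -0.641, -0.188]
force: [0.0, -0.3, -0.4]
opening: 0.0797
```

```bash
python3 - <<'E'
from h import *
plan([.571,-.04,.38],Rz([0,0,-1],[0.1,-1,0]),4)
E
```

```text
t 14.7 q [-0.42  0.02  1.35  0.2   1.76  0.75] dp cm [0.49 8.01 1.08] rv [-0.153  0.118 -0.332] |rv| 0.384 per row 4 [0.122 2.002 0.27 ] [-0.0381  0.0296 -0.0829]
```

Call:
apply_moves(commands=[0.1,2,0.3,-0.05,0.039,-0.11,8,0.1,2,0.3,-0.05,0.039,-0.11,8,0.1,2,0.3,-0.05,0.039,-0.11,8,0.1,2,0.2,0,0,0,8,0,0,0,0,0,0,8])

```text
t: 15.32
tool_pos: [0.5682, -0.0326, 0.3717]
orientation: [-3.138, -0.15, 0.018]
force: [0.5, 1.5, 0.5]
opening: 0.0804
```

```bash
python3 - <<'E'
from h import *
m,p,d=look('wrist','w5.png'); 
for n in ('jug_cap','jug_neck'): print(n,[(round(x['conf'],2),w(m,x['point']).round(4)) for x in spot_point(n,'wrist')[:3]])
X,u,v=cloud(m,d); k=(np.hypot(X[:,0]-.571,X[:,1]-.0715)<.045)&(X[:,2]>.29)&(X[:,2]<.31)
if k.sum()>30: print(k.sum(),cv2.minEnclosingCircle(X[k][:,:2].astype(np.float32)*1000),np.median(X[k,2]))
plan([.571,.0715,.345],Rz([0,0,-1],[0.1,-1,0]),3)
print('cap px',proj(m,[.571,.0715,.297]))
E
```

```text
jug_cap [(0.94, array([0.5762, 0.0716, 0.2681])), (0.59, array([0.2727, 0.2509, 0.002 ]))]
jug_neck []
4044 ((572.945068359375, 71.88603210449219), 31.172353744506836) 0.2981317773430627
t 15.47 q [-0.15  0.05  1.3  -0.    1.81  1.33] dp cm [ 0.29 10.65 -2.7 ] rv [ 0.001 -0.011  0.008] |rv| 0.014 per row 3 [ 0.096  3.55  -0.901] [ 0.0004 -0.0037  0.0026]
cap px [[198.15268486 192.98449486]]
```

View pics/w5.png

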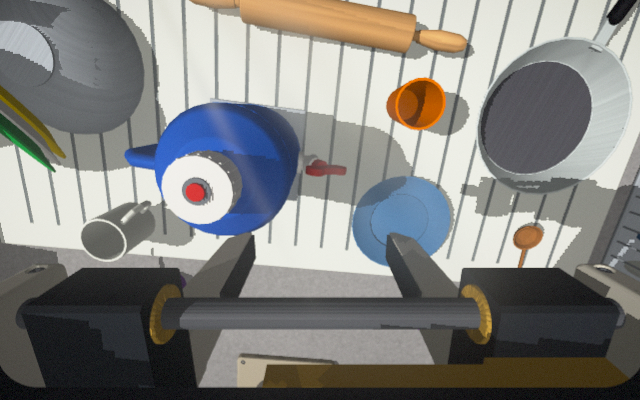

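The wrist view shows the cap top at (195,190), giving a centre of (0.573, 0.072), and the red key at (325,168) still aligned with the jug. Next I go over the cap and down.

Call:
apply_moves(commands=[0.1,3.5,-0.5,0,-0.004,0.003,8,0.2,3.5,-0.5,0,-0.004,0.003,8,0.2,3.4,-0.5,0,-0.004,0.003,8,0,0,0,0,0,0,8])

```text
t: 15.98
tool_pos: [0.573, 0.0662, 0.355]
orientation: [3.136, 0.148, 0.0]
force: [-0.9, 0.3, -0.5]
opening: 0.0802
```

```bash
python3 - <<'E'
from h import *
plan([.573,.072,.271],Rz([0,0,-1],[0.1,-1,0]),4)
E
```

```text
t 15.97 q [ 0.03  0.05  1.32 -0.    1.76  1.5 ] dp cm [-0.    0.58 -8.4 ] rv [0.002 0.    0.006] |rv| 0.006 per row 4 [-1.000e-03  1.450e-01 -2.101e+00] [0.0004 0.     0.0014]
```

Call:
apply_moves(commands=[0,0.3,-2.1,0,0,0,8,0,0.3,-2.1,0,0,0,8,0,0,-2.1,0,0,0,8,0,0,-2,0,0,0,8,0,0,0,0,0,0,8])

```text
t: 16.6
tool_pos: [0.5735, 0.0647, 0.2697]
orientation: [3.135, 0.137, 0.002]
force: [0.1, 1.4, -0.8]
opening: 0.0801
```

```bash
python3 st.py; python3 - <<'E'
from h import *
plan([.573,.072,.271],Rz([0,0,-1],[0.1,-1,0]),1)
E
```

```text
t 16.6 q [ 0.026  0.052  1.479 -0.004  1.609  1.509] op 0.08006644889906223 F [ 0.14  1.37 -0.83] Tz_tool 0.019 [ 0.06  0.11 -0.02] th -1.501
t 16.6 q [ 0.03  0.05  1.48 -0.    1.61  1.51] dp cm [-0.05  0.73  0.13] rv [0.004 0.001 0.012] |rv| 0.013 per row 1 [-0.051  0.725  0.129] [0.0038 0.0012 0.0122]
```

Call:
apply_moves(commands=[0,0.7,0.1,0,0,0,8,0,0,0,0,0,0,8])

```text
t: 16.85
tool_pos: [0.5743, 0.0714, 0.2726]
orientation: [3.135, 0.136, 0.005]
force: [-0.4, -0.5, 0.7]
opening: 0.0801
```

```bash
python3 st.py
```

```text
t 16.85 q [ 0.038  0.053  1.472 -0.004  1.612  1.522] op 0.08013012504892436 F [-0.42 -0.47  0.72] Tz_tool 0.02 [-0.07  0.11 -0.02] th -1.501
```

Call:
apply_moves(commands=[-0.1,0,0,0,0,0,6.4,0,0,0,0,0,0,5.5,0,0,0,0,0,0,5.5,0,0,0,0,0,0,5.5], squeeze=25)

```text
t: 17.35
tool_pos: [0.5739, 0.0718, 0.2744]
orientation: [3.135, 0.137, 0.009]
force: [-0.4, 0.3, -0.0]
opening: 0.0602
```

```bash
python3 st.py
```

```text
t 17.35 q [ 0.038  0.049  1.473 -0.004  1.613  1.522] op 0.060172348089982314 F [-0.45  0.27 -0.02] Tz_tool 0.015 [-0.03  0.11 -0.02] th -1.498
```

Call:
apply_moves(commands=[0,0,0,0,0,0.1,5.5,0,0,0,0,0,0.12,5.5,0,0,0,0,0,0.12,5.5])

```text
t: 17.73
tool_pos: [0.574, 0.0719, 0.2743]
orientation: [3.064, 0.68, 0.01]
force: [0.4, 0.5, -0.1]
opening: 0.0598
```

```bash
python3 st.py
```

```text
t 17.725 q [ 0.037  0.048  1.475 -0.002  1.612  1.171] op 0.05984955145975176 F [ 0.44  0.53 -0.11] Tz_tool -0.004 [0.04 0.08 0.  ] th -1.215
```

Call:
apply_moves(commands=[0,0,0,0,0,0.17,5.5,0,0,0,0,0,0.17,5.5,0,0,0,0,0,0.17,5.5,0,0,0,0,0,0.17,5.5,0,0,0,0,0,0.17,5.5,0,0,0,0,0,0.17,5.5,0,0,0,0,0,0.17,5.5])

```text
t: 18.6
tool_pos: [0.5738, 0.0717, 0.2743]
orientation: [-2.112, -2.324, -0.01]
force: [-0.6, 0.0, 0.7]
opening: 0.0598
```

```bash
python3 st.py
```

```text
t 18.6 q [ 0.032  0.051  1.472  0.006  1.615 -0.063] op 0.059782193417168734 F [-0.56  0.04  0.72] Tz_tool -0.025 [-0.11  0.09  0.03] th 0.121
```

Call:
apply_moves(commands=[0,0,0,0,0,0.13,5.5,0,0,0,0,0,0.13,5.5,0,0,0,0,0,0.13,5.5])

```text
t: 18.98
tool_pos: [0.5738, 0.0715, 0.2742]
orientation: [-1.602, -2.699, -0.009]
force: [-0.6, 0.2, -0.5]
opening: 0.0596
```

```bash
python3 st.py
```

```text
t 18.975 q [ 0.031  0.054  1.469  0.006  1.618 -0.468] op 0.05960646412335945 F [-0.62  0.18 -0.51] Tz_tool 0.0 [0.04 0.07 0.  ] th 0.603
```

Call:
apply_moves(commands=[0,0,0.2,0,0,0,5.5,0,0,0.2,0,0,0,5.5])

```text
t: 19.23
tool_pos: [0.5737, 0.0714, 0.2781]
orientation: [-1.607, -2.696, -0.009]
force: [-0.1, -0.1, -0.3]
opening: 0.0598
```

```bash
python3 st.py
```

```text
t 19.225 q [ 0.031  0.053  1.463  0.006  1.626 -0.464] op 0.05982139161592695 F [-0.06 -0.1  -0.29] Tz_tool 0.01 [-0.01 -0.02 -0.01] th 0.599
```

Call:
apply_moves(commands=[0,0,0.3,0,0,0,5.5])

```text
t: 19.35
tool_pos: [0.5734, 0.0715, 0.2807]
orientation: [-1.609, -2.693, -0.008]
force: [1.8, 2.3, -7.3]
opening: 0.0598
```

```bash
python3 st.py
```

```text
t 19.35 q [ 0.031  0.053  1.458  0.007  1.631 -0.463] op 0.05983192023620214 F [ 1.75  2.31 -7.28] Tz_tool -0.001 [ 0.14 -0.06  0.  ] th 0.597
```

It still holds (7 N after about 6 mm), so I ease down and turn further.

Call:
apply_moves(commands=[0,0,-0.3,0,0,0,5.5,0,0,0,0,0,0.14,5.5,0,0,0,0,0,0.14,5.5,0,0,0.3,0,0,0,5.5])

```text
t: 19.85
tool_pos: [0.5734, 0.0716, 0.2805]
orientation: [-1.212, -2.893, -0.007]
force: [-0.2, 0.4, -0.8]
opening: 0.06
```

```bash
python3 st.py
```

```text
t 19.85 q [ 0.031  0.055  1.457  0.006  1.633 -0.746] op 0.060019886367487243 F [-0.24  0.43 -0.83] Tz_tool 0.031 [-0.01  0.05 -0.03] th 0.892
```

Call:
apply_moves(commands=[0,0,0.2,0,0,0,5.5])

```text
t: 19.98
tool_pos: [0.5735, 0.0716, 0.2828]
orientation: [-1.217, -2.891, -0.007]
force: [0.7, 0.4, -1.4]
opening: 0.0599
```

```bash
python3 st.py
```

```text
t 19.975 q [ 0.031  0.055  1.453  0.006  1.637 -0.742] op 0.05991591035942047 F [ 0.67  0.42 -1.39] Tz_tool -0.001 [0.02 0.11 0.  ] th 0.889
```

Call:
apply_moves(commands=[0,0,0.3,0,0,0,5.5])

```text
t: 20.1
tool_pos: [0.5735, 0.0715, 0.286]
orientation: [-1.22, -2.89, -0.007]
force: [-0.1, -0.1, -0.1]
opening: 0.06
```

```bash
python3 st.py
```

```text
t 20.1 q [ 0.031  0.054  1.448  0.006  1.642 -0.74 ] op 0.06002591823947864 F [-0.13 -0.08 -0.11] Tz_tool 0.029 [-0.03  0.04 -0.03] th 0.887
```

Call:
apply_moves(commands=[0,0,0.5,0,0,0,5.5])

```text
t: 20.23
tool_pos: [0.5735, 0.0715, 0.2912]
orientation: [-1.222, -2.889, -0.007]
force: [-0.0, 0.4, -0.6]
opening: 0.0598
```

```bash
python3 st.py
```

```text
t 20.225 q [ 0.031  0.054  1.439  0.006  1.652 -0.739] op 0.05975724806811377 F [-0.02  0.38 -0.6 ] Tz_tool 0.04 [-0.04  0.01 -0.04] th 0.886
```

Free. Lift clear, then carry over to the plate.

Call:
apply_moves(commands=[0,0,1,0,0,0,5.5,0,0,1.5,0,0,0,5.5,0,0,2,0,0,0,5.5,0,0,2,0,0,0,5.5,0,0,2,0,0,0,5.5,0,0,1,0,0,0,5.5,0,0,0,0,0,0,5.5])

```text
t: 21.1
tool_pos: [0.5742, 0.0714, 0.3962]
orientation: [1.226, 2.891, 0.011]
force: [0.5, -0.1, -1.1]
opening: 0.0599
```

```bash
python3 st.py; python3 - <<'E'
from h import *
m,p,d=look('scene')
for n in ('jug_cap','side_plate','tap_grip'): print(n,[(round(x['conf'],2),w(m,x['point']).round(4)) for x in spot_point(n,'scene')[:4]])
plan([.459,-.189,.38],Rz([0,0,-1],[.88,-.48,0]),9)
E
```

```text
t 21.1 q [ 0.031  0.067  1.236  0.006  1.835 -0.736] op 0.05989803802288958 F [ 0.46 -0.07 -1.14] Tz_tool -0.014 [-0.05  0.01  0.01] th 0.886
jug_cap [(0.76, array([0.2136, 0.3848, 0.003 ])), (0.58, array([0.5746, 0.0732, 0.3865])), (0.56, array([ 0.2699,  0.249 , -0.0018])), (0.54, array([ 0.2607, -0.2709, -0.004 ]))]
side_plate [(0.64, array([ 0.4593, -0.1871,  0.0088]))]
tap_grip [(0.5, array([ 0.5641, -0.039 ,  0.1403]))]
t 21.3 q [ 0.03  0.07  1.24  0.01  1.83 -0.74] dp cm [-11.45 -26.04  -1.39] rv [-0.005  0.004 -1.268] |rv| 1.268 per row 9 [-1.272 -2.893 -0.154] [-0.0006  0.0005 -0.1409]
```

Cap confirmed held (origin z≈0.386).

Call:
apply_moves(commands=[-1.3,-2.9,0,0,0,-0.14,5.5,-1.3,-2.9,0,0,0,-0.14,5.5,-1.3,-2.9,0,0,0,-0.14,5.5,-1.3,-2.9,0,0,0,-0.14,5.5,-1.3,-2.9,0,0,0,-0.14,5.5,-1.3,-2.9,0,0,0,-0.14,5.5,-1.3,-2.9,0,0,0,-0.14,5.5,-1.3,-2.9,0,0,0,-0.14,5.5])

```text
t: 22.3
tool_pos: [0.4638, -0.1645, 0.3847]
orientation: [-2.593, -1.752, -0.005]
force: [0.6, 0.4, -0.8]
opening: 0.0596
```

```bash
python3 - <<'E'
from h import *
plan([.459,-.189,.15],Rz([0,0,-1],[.88,-.48,0]),8)
E
```

```text
t 22.3 q [-0.45 -0.16  1.48  0.01  1.83 -0.07] dp cm [ -0.48  -2.45 -23.47] rv [-0.012 -0.003 -0.117] |rv| 0.118 per row 8 [-0.059 -0.306 -2.934] [-0.0015 -0.0004 -0.0146]
```

Call:
apply_moves(commands=[-0.1,-0.7,-2.9,0,0,-0.015,5.5,-0.1,-0.7,-2.9,0,0,-0.015,5.5,-0.1,-0.6,-2.9,0,0,-0.015,5.5,-0.1,-0.6,-2.9,0,0,0,5.5,-0.1,0,-2.9,0,0,0,5.5,0,0,-2.9,0,0,0,5.5,0,0,-2.9,0,0,0,5.5,0,0,-2.5,0,0,0,5.5])

```text
t: 23.3
tool_pos: [0.4539, -0.1924, 0.1449]
orientation: [-2.636, -1.679, -0.0]
force: [0.0, 0.4, -0.6]
opening: 0.0601
```

```bash
python3 st.py; python3 - <<'E'
from h import *
plan([.459,-.189,.035],Rz([0,0,-1],[.88,-.48,0]),5)
m,p,d=look('top')
for n in ('jug_cap','side_plate'): print(n,[(round(x['conf'],2),w(m,x['point']).round(4)) for x in spot_point(n,'top')[:5]])
E
```

```text
t 23.3 q [-0.511 -0.1    1.857  0.008  1.399 -0.076] op 0.06007011801905063 F [ 0.04  0.41 -0.57] Tz_tool -0.044 [-0.09  0.14  0.05] th -0.531
t 23.3 q [-0.51 -0.1   1.86  0.01  1.4  -0.08] dp cm [  0.51   0.34 -10.99] rv [-0.014 -0.008 -0.063] |rv| 0.065 per row 5 [ 0.101  0.067 -2.198] [-0.0029 -0.0017 -0.0126]
jug_cap [(0.91, array([2.733e-01, 2.534e-01, 1.000e-04])), (0.63, array([0.2105, 0.3875, 0.0012]))]
side_plate []
```

Call:
apply_moves(commands=[0.2,0.1,-2.2,-0.003,-0.002,0,5.5,0.1,0.1,-2.2,-0.003,-0.002,0,5.5,0.1,0.1,-2.2,-0.003,-0.002,0,5.5,0.1,0.1,-2.2,-0.003,-0.002,0,5.5,0.1,0.1,-1.8,0,0,0,5.5,0,0,0,0,0,0,5.5])

```text
t: 24.2
tool_pos: [0.4647, -0.1896, 0.0451]
orientation: [2.644, 1.684, 0.009]
force: [-0.2, 0.8, -0.3]
opening: 0.0598
```

```bash
python3 st.py; python3 - <<'E'
from h import *
plan([.459,-.189,.026],Rz([0,0,-1],[.88,-.48,0]),5)
E
```

```text
t 24.2 q [-0.491  0.016  1.939  0.002  1.178 -0.055] op 0.05980977263070678 F [-0.2   0.85 -0.26] Tz_tool -0.016 [-0.02  0.11  0.02] th -0.534
t 24.2 q [-0.49  0.02  1.94  0.    1.18 -0.05] dp cm [-0.57  0.06 -1.91] rv [ 0.003  0.008 -0.063] |rv| 0.064 per row 5 [-0.115  0.012 -0.383] [ 0.0006  0.0016 -0.0126]
```

Call:
apply_moves(commands=[-0.4,0,-0.6,0,0,0,5.5,-0.1,0,-0.5,0,0,0,5.5,0,0,-0.3,0,0,0,5.5])

```text
t: 24.58
tool_pos: [0.4612, -0.1907, 0.033]
orientation: [2.641, 1.682, 0.011]
force: [-0.6, -0.1, -0.2]
opening: 0.0598
```

```bash
python3 st.py
```

```text
t 24.575 q [-0.496  0.023  1.957  0.002  1.149 -0.06 ] op 0.059762659004405035 F [-0.6  -0.12 -0.19] Tz_tool 0.072 [-0.08  0.1  -0.07] th -0.534
```

Call:
apply_moves(commands=[0,0,-0.2,0,0,0,5.5,0,0,-0.2,0,0,0,5.5])

```text
t: 24.82
tool_pos: [0.4614, -0.1909, 0.0291]
orientation: [2.641, 1.682, 0.012]
force: [1.1, 0.1, -0.1]
opening: 0.0596
```

```bash
python3 st.py
```

```text
t 24.825 q [-0.496  0.029  1.959  0.002  1.141 -0.06 ] op 0.05959058331089408 F [ 1.11  0.12 -0.07] Tz_tool 0.004 [-0.07  0.08 -0.01] th -0.534
```

Call:
apply_moves(commands=[0,0,-0.2,0,0,0,5.5])

```text
t: 24.95
tool_pos: [0.4614, -0.191, 0.027]
orientation: [2.641, 1.682, 0.012]
force: [-1.0, -0.6, 1.2]
opening: 0.0598
```

```bash
python3 st.py
```

```text
t 24.95 q [-0.496  0.032  1.96   0.002  1.136 -0.06 ] op 0.05979342656914351 F [-1.05 -0.56  1.23] Tz_tool -0.046 [-0.24  0.31  0.04] th -0.534
```

Call:
apply_moves(commands=[0,0,-0.15,0,0,0,5.5])

```text
t: 25.08
tool_pos: [0.4615, -0.1913, 0.0262]
orientation: [2.64, 1.682, 0.011]
force: [-6.7, 2.6, 17.7]
opening: 0.06
```

```bash
python3 st.py
```

```text
t 25.075 q [-4.960e-01  3.400e-02  1.960e+00  1.000e-03  1.135e+00 -6.000e-02] op 0.06004870496350197 F [-6.67  2.64 17.69] Tz_tool -0.054 [0.43 1.75 0.05] th -0.534
```

Contact. I relieve the load, open and retreat.

Call:
apply_moves(commands=[0,0,0.1,0,0,0,5.5,0,0,0,0,0,0,7,0,0,0,0,0,0,7,0,0,1.5,0,0,0,7.5,0,0,3,0,0,0,7.5,0,0,5,0,0,0,7.5,0,0,5,0,0,0,7.5,-2,0,5,0,0,0,7.5])

```text
t: 26.08
tool_pos: [0.4382, -0.189, 0.2269]
orientation: [2.645, 1.686, 0.007]
force: [0.8, -0.2, 0.5]
opening: 0.0749
```

Call:
apply_moves(commands=[-2,3,4,0,0,0,7.5,-2,4,4,0,0,0,7.5,-2,5,2,0,0,0,7.5,0,5,0,0,0,0,7.5,0,5,0,0,0,0,7.5,0,5,0,0,0,0,7.5,0,0,0,0,0,0,7.5])

```text
t: 26.95
tool_pos: [0.3745, 0.088, 0.3453]
orientation: [2.634, 1.675, 0.033]
force: [0.3, -0.5, -0.5]
opening: 0.0752
```

```bash
python3 st.py; python3 - <<'E'
from h import *
ims=[]
for c in ('top','scene'):
    m,p,d=look(c)
    for n in ('jug_cap','side_plate'): print(c,n,[(round(x['conf'],2),w(m,x['point']).round(4)) for x in spot_point(n,c)[:5]])
    key(m,p,d,TAP)
    X,u,v=cloud(m,d); k=(np.hypot(X[:,0]-.46,X[:,1]+.19)<.05)&(X[:,2]>.042)&(X[:,2]<.07)&(p[v,u].min(1)>60)
    if k.sum()>20:
        C=np.c_[X[k][:,:2],np.ones(k.sum())]; print('captop',k.sum(),((X[k].max(0)+X[k].min(0))/2).round(4),np.median(X[k,2]).round(4),'slope',np.linalg.lstsq(C,X[k,2],rcond=None)[0].round(3))
    a=proj(m,[.5,-.08,.05])[0].astype(int); x0,y0=max(0,a[0]-130),max(0,a[1]-100); ims.append(cv2.resize(p[y0:y0+200,x0:x0+260],(520,400)))
    q=p[v,u].astype(float); b=(q[:,0]>1.4*q[:,2])&(np.hypot(X[:,0]-.46,X[:,1]+.19)<.12)&(X[:,2]>0)&(X[:,2]<.04); print('plate',((X[b].max(0)+X[b].min(0))/2).round(4),X[b].max(0)-X[b].min(0))
cv2.imwrite('pics/f.png',cv2.resize(np.vstack(ims),(390,600)))
E
```

```text
t 26.95 q [ 0.106 -0.508  1.82  -0.009  1.801  0.542] op 0.07517103635271648 F [ 0.35 -0.47 -0.52] Tz_tool -0.039 [-0.09  0.15  0.04] th -0.534
top jug_cap [(0.75, array([ 0.4596, -0.1896,  0.0161])), (0.63, array([ 0.2616, -0.2679, -0.0057])), (0.61, array([0.2749, 0.2536, 0.0038]))]
top side_plate [(0.62, array([ 0.4564, -0.1925,  0.0079]))]
key n 90 top h-c 0.0086 theta mod pi 3.118 rect mm [ 4.6 -0.4] [57.3  9.9] ctr [ 0.5684 -0.0374  0.1458] px [332. 184.] [ 7. 17.]
captop 273 [ 0.4609 -0.1897  0.0502] 0.0489 slope [ 0.002 -0.018  0.045]
plate [ 0.4604 -0.1908  0.0226] [0.17304515 0.17839214 0.02890512]
scene jug_cap [(0.61, array([ 0.4623, -0.1909,  0.0182])), (0.55, array([0.2705, 0.2523, 0.0019])), (0.53, array([ 2.148e-01,  3.843e-01, -3.000e-04])), (0.49, array([ 0.2612, -0.2738, -0.0027]))]
scene side_plate [(0.8, array([ 0.4615, -0.1889,  0.0083])), (0.22, array([ 0.6584, -0.3902,  0.009 ]))]
key n 106 top h-c 0.005 theta mod pi 3.102 rect mm [ 2.3 -3.6] [63.1 13.2] ctr [ 0.5716 -0.0392  0.1444] px [312. 221.] [10. 15.]
captop 123 [ 0.4582 -0.1895  0.0485] 0.0482 slope [-0.008 -0.002  0.051]
plate [ 0.4552 -0.19    0.0236] [0.16950465 0.17314931 0.02885134]
```

View pics/f.png

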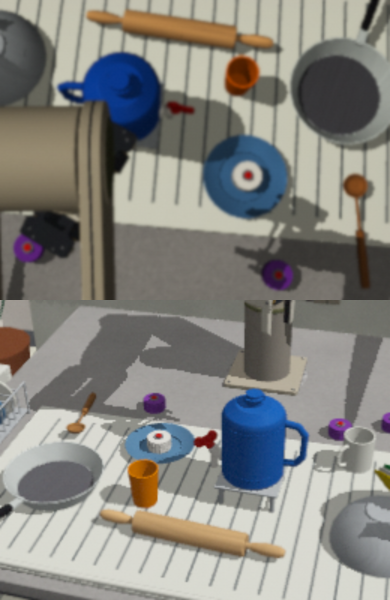

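The cap sits upright in the middle of the plate, at (247,175) in the top crop and (158,440) in the scene crop. The neck is bare, the key is in the middle plane, and nothing else has moved. I hand the job in.

```bash
python3 -c "
from plant import *
print(close_job())"
```

```text
the job is handed in; nothing more can be done
None
```

The tap is shut, and the white cap is off the jug and sitting right way up in the middle of the blue side plate. I handed the job in at about 27 s of the 72 s allowed.

**Tap:** I turned the key clockwise in two grasps, from about 2.07 rad, until it met the stop at about 0.5 N m. After release it measured about −0.02 to −0.04 rad against my estimate of the jug's middle plane. That estimate is good to about 0.03 rad, so I take it as shut within the 0.08 rad limit.

**Cap:** I unscrewed it about 2.3 rad. A light tug at 2.0 rad still held (7 N), so I turned further until it came away freely, then carried it across and set it down. It was pressed onto the plate with about 18 N for a moment before I let go.

**Last checks, from the top and scene cameras:**
- The cap's middle is within about 5 mm of the plate's middle, against a limit of 30 mm.
- Its top is at 48–49 mm, as it should be with the cap resting on the plate's floor, and it tilts by less than 0.02 rad.
- The gripper is open and clear of everything.
- The other kitchen things look unmoved in the pictures. I did not measure their positions again.

No check failed, and the camera readings agreed to within a few millimetres. The largest spread was about 5 mm, in the plate's position.

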